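# Hold a glass strip in the scoring board

### The arm

A 7-joint arm with a two-finger parallel gripper is mounted at the origin on a cart in front of the work surface, level with it; the furniture and walls round the work are solid. World frame = base frame: x ahead of the robot, y to its left, z up, the work surface at z = 0. Lengths are in m, angles in rad, forces in N, time in s.
With the tool pointing down it reaches from about 0.425 to 0.875 m from the base axis. Payload 4.7 kg.
Tool frame: the origin (TCP) lies midway between the tips of the shut fingers; the grasp point (between the pads) lies 19 mm behind it; z points along the fingers, y is the line along which they close (so a half turn about z gives the same grasp; the last joint's range is limited). The gripper opens to 85 mm and grips with 20 to 120 N. Pads are 22 mm wide; open, the fingers measure 114 mm over their backs; the gripper's body (76 mm by 85 mm) begins 54 mm behind the grasp point. The pads swing forward as they close: fully open they stand 13 mm farther back than shut.
Start: joints at [1.193, 0.321, -0.07, 1.45, 0.023, 1.371, -0.057], TCP at [0.248, -0.601, 0.231] pointing down, gripper open.
Joint ranges: [-2.86, 2.86], [-0.3, 2.09], [-1.38, 1.24], [0.06, 2.45], [-1.56, 4.7], [0.09, 2.05], [-2.69, 2.69]. Speed limits (rad/s): [2.57, 2.57, 3.14, 3.14, 3.14, 3.14, 3.14].

### API

Orientations are given as [roll, pitch, yaw] about the fixed x, y, z axes, in that order (R = Rz(yaw) Ry(pitch) Rx(roll)).
In Python, from station import manip gives the robot as it stands.
- The arm moves only by the shell command python3 -m jog 'ROWS' [FORCE]. ROWS is JSON, one flat list of numbers, 5 for each row, row after row: the shift along the tool's x, y, z in units of 40 mm (1.0 is 40 mm), then the turn about the tool's z in units of 6 degrees (1.0 is 6 degrees), then the opening, from -1 (shut) to 1 (fully open). In form: [tx, ty, tz, spin, claw, tx, ty, tz, spin, claw, ...]. A call has 1 to 10 rows; each row is the pose to reach, as a shift and turn from the pose commanded when the call began, along the tool's axes at that moment; what a row does not reach only later rows make up. A row lasts 1/10 s, in which the tool goes at most 50 mm and 8.59 degrees, less where a joint would pass 70% of its speed; a pose out of reach is approached as far as the arm can. A call with a gripper value outside its range is refused whole. The fingers move at their own pace and stop on an object; FORCE is the grip in N (left out, the last holds). Time passes only in rows, so rows that repeat a pose let the fingers close. It gives the time, the measured TCP pose, the force, the opening and the grip force at its end, in the units of the state.
- manip.sense(): the state, without advancing time (a new reading comes with each control period).
- manip.read_camera(name): name is "scene" or "top"; returns a dict with "color" (420x560x3 uint8, red, green, blue), "range_z" (420x560 float32, m along the optical axis (not along the pixel's ray), 0 where there is no reading), "fx", "fy", "cx", "cy" (pixels), "k1" (the pictures are not rectified: a ray, as slopes to the right and down, at radius r is drawn at 1 + k1 r^2 times it, then the intrinsics apply), "rvec" (rotation vector, rad) and "tvec" (3), from world to camera coordinates, as OpenCV has them. Camera axes: x right, y down, z forward; pixel columns grow to the right and rows downward; lengths in m; the calibration is good to about 2 mm. A picture is of the moment at which its call begins.
- manip.sign_off(): hands the job in; it is judged then, once.
Trained networks look in the newest picture that a camera, given by its name, has taken for a name from the list of things; names that differ only in an ending like _2 or _b are one class to them, and where a whole thing is asked for, a point or a joint stands for the part that bears it (a point fixed in the world has none). Each returns a list of dicts, best first, with "score" (0 to 1); they miss things now and then, are a little off and sometimes report something else, mostly with a low value. They report only what shows in the picture. A call takes as long as a camera call.
- manip.search_frame(name, camera): "point" ([x, y, z] in m, in the coordinates of the camera as it stood for that picture, good to about 4 mm: the middle of the surface that is visible of it).
- manip.landmark_of(name, camera): "point" ([x, y, z] in m, in the coordinates of the camera as it stood for that picture, good to about 4 mm: a listed point, or the origin of a listed thing).
The state is a dict: "clock": time; "joints": joint angles; "dq": joint speeds; "joint_efforts": joint torques, N m; "ee_pos": TCP position; "tool_rot": TCP orientation; "wrist_force": force on the tool from outside, world axes, zero at the start; "wrist_torque": the same for the moment, N m; "finger_gap": finger opening in m; "gripper_force": force on a finger pad.
Only numpy, scipy, OpenCV 4.12 (cv2) and the standard library are available. Lean on these libraries where they do the work, as an engineer would, in place of code of your own. Each camera call takes 0.05 s, during which the arm holds its last target. There are 200 camera calls.

### The job

Pull open the upper drawer of the small grey drawer unit, take out the straight strip of slab glass and lay it on the plywood scoring board. Bring it home lengthways into the corner, one long edge flush along the metal fence and one end up against the wooden stop block, then with a slanting push press it firmly against the fence and down on the board at once, ready to be scored. Finish still holding that push; leave the heart-shaped piece in the drawer and the other things on the bench where they are.

Things in the scene. Friction and masses are not known exactly. Their poses are not given: they have to be found in the camera images.
- drawer_unit: small two-drawer unit of grey painted steel, 135 deep x 210 wide x 108 mm high, fixed on the bench to the right. Origin: centre of its underside; its front looks along its own -x (towards the robot). Upper drawer: floor top 63 mm above the bench, side walls up to 90 mm, front panel up to 104 mm, clear inside 188 mm wide (y) x 109 mm deep
- upper_drawer (a joint): opening of the upper drawer in m: 0 shut, 0.105 fully out; it slides towards its own front (the unit's -x) against about 1.5 N of friction and stays where it is left. It starts 0 to 6 mm open
- upper_drawer_knob (a point): centre of the knob head of the upper drawer: a dark turned steel knob, head 20 mm across and 14 mm long, on a 12 mm stem; this point is 18 mm in front of the drawer's front and 81 mm above the bench. It moves with the drawer; axes as the unit's
- lower_drawer: the lower drawer, same make, not needed; axes and origin of the unit, 9.5 mm above its underside
- strip_mid (a point): middle of the underside of the workpiece: a straight strip of clear pale slab glass, 87 long x 22.5 wide x 13 mm thick, 60 g, long edges parallel, ends roughly cut (their foremost corners 43.5 mm from the middle). y runs along the long edges, x across, z up. It starts lying across the upper drawer, its middle 44 to 56 mm behind the front panel (so 45 mm or more before the unit when fully open)
- glass_strip: the same strip as a body (same origin; its own axes stand 0.0475 rad anticlockwise of strip_mid's)
- score_board: scoring board, fixed on the bench: plywood bed 130 (x) x 220 (y) mm whose top is 18 mm above the bench, an aluminium fence along its far (+x) edge and a hardwood stop block at its left (+y) end. Origin: on the bench under the middle of the bed; x across the board to the fence, y along the fence to the stop
- corner (a point): inner corner where bed top, fence face and stop face meet, 18 mm above the bench, 50 mm (x) and 75 mm (y) from the board's origin; axes as the board's: fence face x = 0, stop face y = 0, bed top z = 0. The strip belongs at negative x and y, its middle 11.5 mm from the fence face and 43.5 mm from the stop face
- bed: the plywood bed of the board; origin and axes of the board. Glass drags on it (friction about 0.5 to 0.7 of the downward force), so a push that is mostly downward hardly reaches the fence
- fence: the fence: an aluminium bar 15 x 20 mm, 220 mm long, along the far edge of the bed, standing 20 mm above the bed; origin and axes of the board
- stop_block: the stop: a hardwood block 48 (x) x 30 (y) mm, 18 mm above the bed, touching the fence at its left end; origin and axes of the board
- teal_heart: bystander in the upper drawer: a small heart-shaped piece of glass, 35 x 36 x 14 mm, to the right of the strip; origin at its underside
- blue_piece_d: bystander: wedge-shaped piece of slab glass, 57 x 73 x 19 mm, lying on the bench to the right of the drawer unit; origin under its middle
- film_carton: bystander: long carton, 46 x 165 x 42 mm, lying behind the board; origin under its middle

How it is judged:
By the outcome, as a careful person would: the job done as asked, in the order asked, and still so for the second after the job is handed in, while the arm keeps its last pose, push and grip.
It also fails if it takes over 62 s, if anything falls off the work surface, if the arm or the gripper's body presses on something with over 40 N, if the wrist force passes 120 N, or if a joint passes its speed limit or range.

## Working session

There is one attempt and no reset: what is moved stays moved. The work goes in short steps, Python scripts to look and compute and a shell command to move; the robot and the scene stay as the last step left them, time stands still between calls to the robot, and variables do not carry over. Pictures are saved under pics/ and viewed, at most 10 in all, crops included, and the job is handed in when it is done.

```bash
mkdir -p pics; ls
cat > h.py <<'E'
import numpy as np,cv2,json
from station import manip
from scipy.spatial.transform import Rotation as R
def cam(n):
    d=manip.read_camera(n); d['R']=cv2.Rodrigues(np.array(d['rvec'],float))[0]; d['t']=np.array(d['tvec'],float).ravel(); return d
def w(d,p): return d['R'].T@(np.asarray(p,float)-d['t'])
def px(d,P):
    c=d['R']@np.asarray(P,float)+d['t']; s=c[:2]/c[2]; s=s*(1+d['k1']*(s@s)); return np.array([d['fx']*s[0]+d['cx'],d['fy']*s[1]+d['cy']])
def ray(d,u,v):
    q=np.array([(u-d['cx'])/d['fx'],(v-d['cy'])/d['fy']]); s=q.copy()
    for _ in range(10): s=q/(1+d['k1']*(s@s))
    return s
def at_z(d,u,v,z):
    s=ray(d,u,v); r=d['R'].T@np.array([s[0],s[1],1]); o=-d['R'].T@d['t']; return o+r*(z-o[2])/r[2]
def cloud(d):
    H,W=d['range_z'].shape; V,U=np.mgrid[:H,:W]; q=np.stack([(U-d['cx'])/d['fx'],(V-d['cy'])/d['fy']],-1); s=q.copy()
    for _ in range(10): s=q/(1+d['k1']*(s**2).sum(-1,keepdims=True))
    z=d['range_z']; c=np.concatenate([s*z[...,None],z[...,None]],-1); P=(c-d['t'])@d['R']; P[z==0]=np.nan; return P
def save(d,n): cv2.imwrite('pics/'+n,cv2.cvtColor(d['color'],cv2.COLOR_RGB2BGR))
def tool(tx): # world target delta -> rows units
    s=manip.sense(); M=R.from_euler('xyz',s['tool_rot']).as_matrix(); return M.T@np.asarray(tx)/0.04
E
python3 - <<'E'
from h import *
s=manip.sense(); print({k:np.round(v,3) for k,v in s.items()})
for c in ('scene','top'):
    d=cam(c); save(d,c+'0.png'); print(c,d['fx'],d['k1'],np.round(-d['R'].T@d['t'],3))
    for n in ('drawer_unit','upper_drawer_knob','strip_mid','glass_strip','score_board','corner','teal_heart','fence','stop_block','film_carton','blue_piece_d'):
        for r in manip.landmark_of(n,c)[:2]: print(n,round(r['score'],2),np.round(w(d,r['point']),3),np.round(px(d,w(d,r['point'])),0))
E
```

```text
pics
{'clock': np.float64(0.0), 'joints': array([ 1.193,  0.322, -0.07 ,  1.452,  0.023,  1.371, -0.057]), 'dq': array([ 0.   , -0.   , -0.001,  0.   ,  0.001,  0.001,  0.002]), 'joint_efforts': array([-1.0000e-03, -4.9358e+01, -3.8300e-01, -3.1433e+01,  1.3000e-02,
        1.1000e-02,  0.0000e+00]), 'ee_pos': array([ 0.248, -0.6  ,  0.23 ]), 'tool_rot': array([-3.14 ,  0.   ,  0.392]), 'wrist_force': array([-0.096,  0.684, -0.029]), 'wrist_torque': array([ 0.01 ,  0.023, -0.012]), 'gripper_force': np.float64(0.0), 'finger_gap': np.float64(0.085)}
scene 522.2452700379813 -0.2023725110104883 [0.078 0.554 1.004]
drawer_unit 0.73 [ 0.568 -0.251  0.001] [300. 211.]
upper_drawer_knob 0.9 [ 0.48  -0.257  0.078] [332. 203.]
upper_drawer_knob 0.48 [0.543 0.208 0.019] [193. 340.]
strip_mid 0.61 [ 0.505  0.123 -0.004] [232. 326.]
glass_strip 0.17 [ 0.506  0.125 -0.005] [231. 327.]
score_board 0.7 [ 0.508  0.123 -0.003] [230. 326.]
corner 0.63 [0.543 0.207 0.018] [193. 340.]
stop_block 0.55 [ 0.493 -0.486  0.003] [367. 172.]
film_carton 0.56 [ 0.66   0.099 -0.002] [186. 286.]
blue_piece_d 0.73 [ 0.491 -0.484  0.002] [367. 173.]
top 466.92160411069887 -0.02441809630951399 [ 0.34  -0.162  1.343]
drawer_unit 0.79 [ 0.569 -0.253 -0.002] [309. 208.]
upper_drawer_knob 0.76 [ 0.479 -0.256  0.081] [313. 236.]
score_board 0.88 [ 0.507  0.123 -0.003] [180. 230.]
corner 0.79 [0.543 0.208 0.018] [149. 217.]
stop_block 0.4 [ 0.51   0.126 -0.   ] [179. 229.]
film_carton 0.6 [ 0.656  0.099 -0.003] [190. 180.]
blue_piece_d 0.76 [ 0.489 -0.489 -0.007] [391. 235.]
```

View pics/scene0.png

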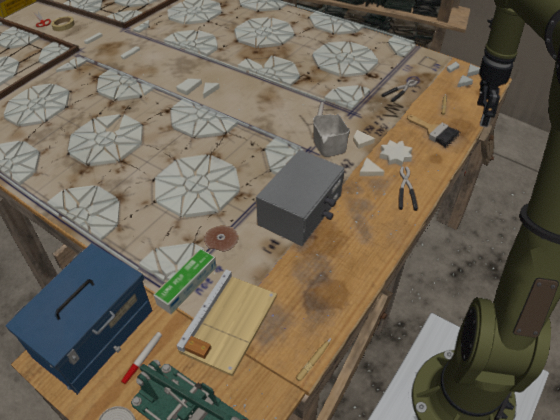

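View pics/top0.png

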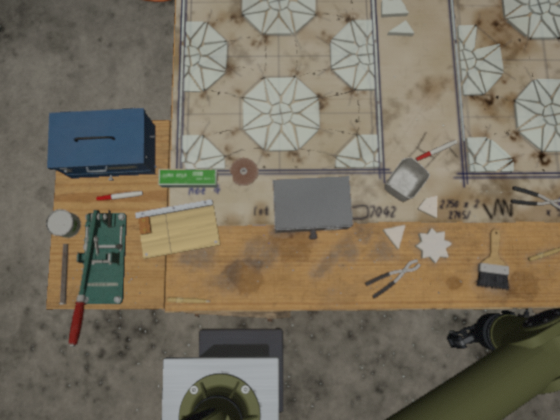

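```bash
cat > m.py <<'E'
from h import *
def rect(P,m):
    q=P[m][:,:2].astype(np.float32)*1000; return cv2.minAreaRect(q)
for c in ('top','scene'):
    d=cam(c); P=cloud(d); x,y,z=P[...,0],P[...,1],P[...,2]
    def comp(m):
        m=cv2.morphologyEx(m.astype(np.uint8),cv2.MORPH_OPEN,np.ones((2,2)))
        n,l,s,_=cv2.connectedComponentsWithStats(m,connectivity=4); i=1+s[1:,4].argmax(); return l==i
    for nm,m in (('unit top',(abs(z-.108)<.008)&(abs(y+.25)<.15)&(abs(x-.57)<.13)),
      ('bed',(abs(z-.018)<.006)&(abs(y-.12)<.15)&(abs(x-.5)<.1)),
      ('fence',(abs(z-.038)<.005)&(abs(y-.12)<.15)&(abs(x-.55)<.06))):
        k=comp(m); r=rect(P,k); q=P[k]; C,S,V=cv2.PCACompute2(q[:,:2].astype(np.float32),None) if 0 else (q.mean(0),0,np.linalg.svd(q[:,:2]-q[:,:2].mean(0),full_matrices=False)[2]); print(c,nm,k.sum(),np.round(C,4),np.round(r[0],1),np.round(r[1],1),round(r[2],2),'axis',np.round(np.degrees(np.arctan2(V[0,1],V[0,0])),2))
E
python3 m.py
```

```text
Traceback (most recent call last):
  File "m.py", line 12, in <module>
    k=comp(m); r=rect(P,k); q=P[k]; C,S,V=cv2.PCACompute2(q[:,:2].astype(np.float32),None) if 0 else (q.mean(0),0,np.linalg.svd(q[:,:2]-q[:,:2].mean(0),full_matrices=False)[2]); print(c,nm,k.sum(),np.round(C,4),np.round(r[0],1),np.round(r[1],1),round(r[2],2),'axis',np.round(np.degrees(np.arctan2(V[0,1],V[0,0])),2))
                                                                                                                  ~~~~~~~~~~~~~^^^^^^^^^^^^^^^^^^^^^^^^^^^^^^^^^^^^^^^^^^^^^
numpy.linalg.LinAlgError: SVD did not converge
```

```bash
sed -i 's/m=cv2.morphologyEx(m.astype(np.uint8),cv2.MORPH_OPEN,np.ones((2,2)))/m=m.astype(np.uint8)/' m.py; python3 m.py
```

```text
top unit top 3956 [ 0.5645 -0.2523  0.1074] [ 565.6 -252.9] [140.1 210.8] 2.46 axis 92.26
top bed 2853 [0.4987 0.1162 0.0179] [500.5 122.7] [116.8 221.4] 10.15 axis 105.21
top fence 556 [0.5511 0.1569 0.0373] [540.3 129.7] [ 64.2 220.3] 9.74 axis 107.16
scene unit top 3376 [ 0.5648 -0.2459  0.1078] [ 568.  -255.3] [141.8 217.1] 2.94 axis 92.76
scene bed 4453 [0.4998 0.1242 0.0178] [507.9 124.1] [131.6 223.8] 9.15 axis 104.13
scene fence 901 [0.5511 0.164  0.0372] [545.  130.3] [ 65.4 219.2] 11.7 axis 107.85
```

```bash
python3 -m jog '[8.58,-5.75,1,3.33,1, 8.58,-5.75,1,3.33,1, 8.58,-5.75,1,3.33,1, 8.58,-5.75,1,3.33,1, 8.58,-5.75,1,3.33,1, 8.58,-5.75,1,3.33,1, 8.58,-5.75,1,3.33,1, 8.58,-5.75,1,3.33,1, 8.58,-5.75,1,3.33,1, 8.58,-5.75,1,3.33,1]'
```

```text
clock: 2.35
ee_pos: [0.4794, -0.2535, 0.1913]
tool_rot: [-3.141, -0.001, 0.05]
wrist_force: [-0.3, 0.3, 0.3]
finger_gap: 0.0857
gripper_force: 0.0
```

```bash
python3 -m jog '[-0.04,0.06,1.2,0,0.2, -0.04,0.06,2.2,0,0.2, -0.04,0.06,3.2,0,0.2, -0.04,0.06,3.2,0,0.2, -0.04,0.06,3.2,0,-1, -0.04,0.06,3.2,0,-1, -0.04,0.06,3.2,0,-1, -0.04,0.06,3.2,0,-1, -0.04,0.06,3.2,0,-1, -0.04,0.06,3.2,0,-1]' 30
```

```text
clock: 3.35
ee_pos: [0.4777, -0.2594, 0.066]
tool_rot: [3.14, -0.003, 0.044]
wrist_force: [-1.8, 4.6, 7.3]
finger_gap: 0.0185
gripper_force: 29.8
```

```bash
python3 -m jog '[-0.3,0,0,0,-1, -0.7,0,0,0,-1, -1.1,0,0,0,-1, -1.5,0,0,0,-1, -1.9,0,0,0,-1, -2.2,0,0,0,-1, -2.4,0,0,0,-1, -2.52,0,0,0,-1, -2.56,0,0,0,-1, -2.56,0,0,0,-1]'; python3 -c "
from h import *
d=cam('top'); save(d,'top1.png')
for n in ('upper_drawer_knob','strip_mid','teal_heart'):
  for r in manip.landmark_of(n,'top')[:2]: print(n,round(r['score'],2),np.round(w(d,r['point']),3))
"
```

```text
clock: 4.35
ee_pos: [0.376, -0.2636, 0.0659]
tool_rot: [3.14, -0.005, 0.043]
wrist_force: [2.6, 6.0, 9.7]
finger_gap: 0.0188
gripper_force: 31.0
upper_drawer_knob 0.69 [ 0.38  -0.262  0.082]
strip_mid 0.47 [ 0.451 -0.218  0.065]
teal_heart 0.66 [ 0.452 -0.324  0.061]
teal_heart 0.29 [0.655 0.095 0.   ]
```

```bash
python3 -m jog '[0,0,0,0,0.2, 0,0,0,0,0.2, 0,0,0,0,0.2, 0,0,-1,0,0.2, 0,0,-2,0,0.2, 0,1,-3,0,0.2, 0,5,-3,0,1, 0,5,-3,0,1, 0,5,-3,0,1, 0,5,-3,0,1]'; python3 -c "
from h import *
for c in ('top','scene'):
  d=cam(c); save(d,c+'2.png'); im=cv2.imread('pics/'+c+'2.png')
  a=px(d,[.45,-.25,.08]).astype(int); print(a)
  k=im[a[1]-50:a[1]+50,a[0]-65:a[0]+65]; cv2.imwrite('pics/crop_'+c+'2.png',cv2.resize(k,None,fx=6,fy=6,interpolation=cv2.INTER_CUBIC))
  for n in ('drawer_unit','upper_drawer_knob','strip_mid','glass_strip','teal_heart'):
    for r in manip.landmark_of(n,c)[:2]: print(c,n,round(r['score'],2),np.round(w(d,r['point']),3))
"
```

```text
clock: 5.55
ee_pos: [0.3793, -0.4699, 0.1826]
tool_rot: [3.139, 0.002, 0.036]
wrist_force: [-1.0, -0.7, -0.2]
finger_gap: 0.0855
gripper_force: 0.0
[310 246]
top drawer_unit 0.83 [ 0.569 -0.253  0.   ]
top upper_drawer_knob 0.58 [ 0.379 -0.263  0.083]
top strip_mid 0.77 [ 0.449 -0.216  0.067]
top glass_strip 0.68 [ 0.447 -0.218  0.061]
top teal_heart 0.7 [ 0.451 -0.325  0.06 ]
[340 209]
scene drawer_unit 0.71 [ 0.567 -0.253 -0.001]
scene upper_drawer_knob 0.69 [ 0.377 -0.262  0.081]
scene strip_mid 0.7 [ 0.491 -0.485  0.003]
scene strip_mid 0.52 [ 0.449 -0.223  0.061]
scene glass_strip 0.62 [ 0.446 -0.22   0.063]
scene teal_heart 0.42 [ 0.459 -0.326  0.065]
scene teal_heart 0.16 [ 0.661  0.097 -0.002]
```

View pics/crop_top2.png

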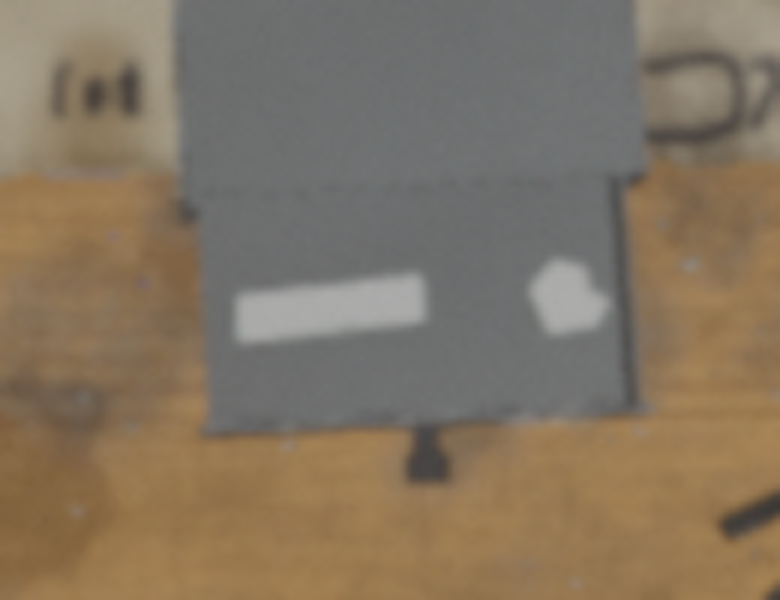

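View pics/crop_scene2.png

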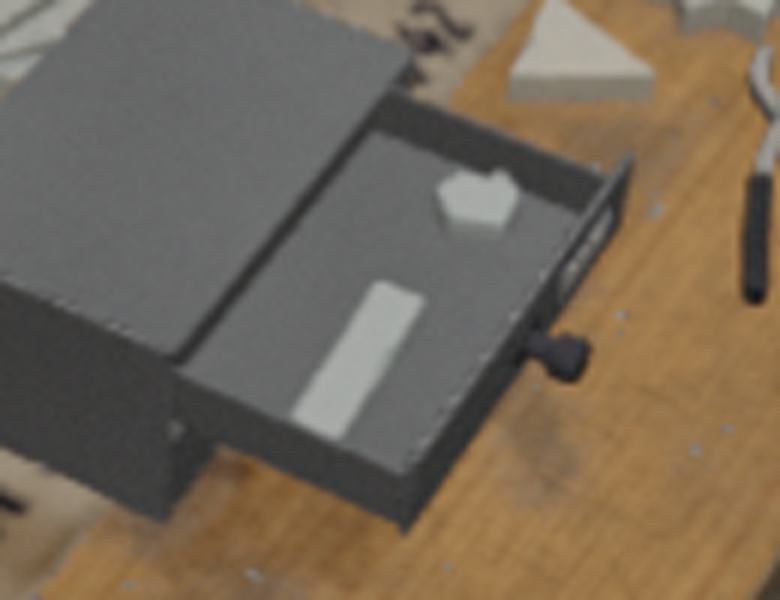

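```bash
cat > seg.py <<'E'
from h import *
def seg(d,c0,half,z,thr=None):
    a=px(d,[*c0,z]); H,W=d['range_z'].shape; V,U=np.mgrid[:H,:W]
    g=d['color'].astype(float).mean(-1); m=((abs(U-a[0])<half)&(abs(V-a[1])<half)&(g>thr)).astype(np.uint8)
    n,l,s,_=cv2.connectedComponentsWithStats(m); i=1+s[1:,4].argmax()
    q=np.argwhere(l==i)[:,::-1]; P=np.array([at_z(d,u,v,z)[:2] for u,v in q])
    c=P.mean(0); Vv=np.linalg.svd(P-c)[2][0]; Vv*=np.sign(Vv[1]); e=P@Vv; f=(P-c)@np.array([Vv[1],-Vv[0]])
    return c,np.degrees(np.arctan2(-Vv[0],Vv[1])),np.ptp(e),np.ptp(f),len(q)
if __name__=='__main__':
    for c in ('top','scene'):
        d=cam(c); g=d['color'].mean(-1); a=px(d,[.448,-.219,.076]).astype(int); print(c,a,g[a[1],a[0]])
        for t in (140,150,160): print(t,[np.round(v,4) for v in seg(d,(.448,-.219),25,.076,t)])
E
python3 seg.py
```

```text
top [299 247] 171.0
140 [array([ 0.4485, -0.2195]), np.float64(6.6805), np.float64(0.0864), np.float64(0.0219), np.int64(256)]
150 [array([ 0.4486, -0.2195]), np.float64(6.7353), np.float64(0.0822), np.float64(0.0203), np.int64(222)]
160 [array([ 0.4488, -0.2197]), np.float64(6.3087), np.float64(0.0806), np.float64(0.0175), np.int64(189)]
scene [335 218] 166.33333333333334
140 [array([ 0.45  , -0.2178]), np.float64(6.6286), np.float64(0.0854), np.float64(0.0216), np.int64(232)]
150 [array([ 0.4501, -0.2182]), np.float64(6.1052), np.float64(0.0849), np.float64(0.02), np.int64(213)]
160 [array([ 0.4499, -0.218 ]), np.float64(6.2229), np.float64(0.0831), np.float64(0.0177), np.int64(183)]
```

```bash
python3 -c "
from h import *
s=manip.sense(); print(np.round(s['joints'],3),s['ee_pos'],s['tool_rot'])
print(tool(np.array([.449,-.219,.16])-s['ee_pos']))"
```

```text
[ 0.955  0.249 -0.139  1.64   0.036  1.255 -0.718] [ 0.38248071 -0.46358805  0.18354073] [ 3.14125925e+00 -1.20190958e-04  4.35141765e-02]
[ 1.92732948 -6.03676861  0.5867373 ]
```

```bash
python3 -m jog '[1.93,-6.04,1.2,-15.67,0.1, 1.93,-6.04,1.2,-15.67,0.1, 1.93,-6.04,1.2,-15.67,0.1, 1.93,-6.04,1.2,-15.67,0.1, 1.93,-6.04,1.2,-15.67,0.1, 1.93,-6.04,1.2,-15.67,0.1, 1.93,-6.04,1.2,-15.67,0.1, 1.93,-6.04,1.2,-15.67,0.1, 1.93,-6.04,1.2,-15.67,0.1, 1.93,-6.04,1.2,-15.67,0.1]'; python3 -m jog '[0,0,0,-1.5,0.1, 0,0,0,-1.5,0.1]';python3 -c "
from h import *
s=manip.sense(); print(np.round(s['joints'],3),s['ee_pos'],s['tool_rot'])
print(tool(np.array([.449,-.219,.066])-s['ee_pos']),(s['tool_rot'][2]-1.684)/np.radians(6))"
```

```text
clock: 7.25
ee_pos: [0.4491, -0.2191, 0.1354]
tool_rot: [3.141, 0.0, 1.549]
wrist_force: [-0.5, 0.4, 0.4]
finger_gap: 0.047
gripper_force: 0.0
clock: 7.45
ee_pos: [0.4491, -0.2192, 0.1355]
tool_rot: [3.141, 0.0, 1.701]
wrist_force: [-0.3, -0.2, -0.3]
finger_gap: 0.047
gripper_force: 0.0
[ 0.809  0.096 -0.426  1.925  0.044  1.129  0.495] [ 0.44910027 -0.21916775  0.13545051] [3.14144100e+00 3.06379127e-04 1.70087405e+00]
[ 0.00501548 -0.00220489  1.73626109] 0.16113533626535193
```

```bash
python3 -m jog '[0,0,0.7,0.16,0.1, 0,0,1.3,0.16,0.1, 0,0,1.73,0.16,0.1, 0,0,1.73,0.16,0.1, 0,0,1.73,0.16,-0.3, 0,0,1.73,0.16,-1, 0,0,1.73,0.16,-1, 0,0,1.73,0.16,-1, 0,0,1.73,0.16,-1, 0,0,1.73,0.16,-1]' 40
```

```text
clock: 8.45
ee_pos: [0.4501, -0.2196, 0.0674]
tool_rot: [3.14, 0.002, 1.683]
wrist_force: [-0.4, 0.1, 6.3]
finger_gap: 0.0212
gripper_force: 41.5
```

```bash
python3 -m jog '[0,0,-1,0,-1, 0,0,-2,0,-1, 0,0,-2.6,0,-1, 0,0,-2.6,0,-1]'
cat > fen.py <<'E'
from h import *
for c in ('top','scene'):
    d=cam(c); save(d,c+'3.png')
    P=cloud(d); x,y,z=P[...,0],P[...,1],P[...,2]
    hsv=cv2.cvtColor(d['color'],cv2.COLOR_RGB2HSV); 
    m=((hsv[...,1]<60)&(hsv[...,2]>120)&(z>.022)&(z<.045)&(abs(x-.555)<.06)&(abs(y-.12)<.14)).astype(np.uint8)
    n,l,s,_=cv2.connectedComponentsWithStats(m); i=1+s[1:,4].argmax(); q=np.argwhere(l==i)[:,::-1].astype(float)
    Q=np.array([at_z(d,u,v,.038)[:2] for u,v in q]); r=cv2.minAreaRect((Q*1000).astype(np.float32)); cc=Q.mean(0); V=np.linalg.svd(Q-cc)[2][0]; V*=np.sign(V[1]); yw=np.arctan2(-V[0],V[1])
    ctr=np.array(r[0])/1000; n_=np.array([V[1],-V[0]])
    print(c,len(q),np.round(r[0],1),np.round(r[1],1),'mean',np.round(cc,4),'yaw',round(np.degrees(yw),2),'ends',np.ptp(Q@V),np.ptp(Q@n_))
    print(' board origin from fence', np.round(cc-n_*.0575,4))
    for k in ('corner','score_board','fence','stop_block'):
        for rr in manip.landmark_of(k,c)[:1]: print(k,round(rr['score'],2),np.round(w(d,rr['point']),4))
E
python3 fen.py
```

```text
clock: 8.85
ee_pos: [0.4513, -0.2202, 0.174]
tool_rot: [3.136, 0.005, 1.683]
wrist_force: [0.4, -0.9, -1.7]
finger_gap: 0.0211
gripper_force: 40.6
top 452 [562.9 133.1] [ 17.4 221.8] mean [0.5635 0.1311] yaw 9.73 ends 0.22185043245708586 0.018112123936142033
 board origin from fence [0.5068 0.1214]
corner 0.77 [0.5466 0.2074 0.0202]
score_board 0.81 [ 0.5069  0.1232 -0.0024]
fence 0.29 [ 0.3788 -0.26    0.082 ]
scene 594 [566.6 135.3] [ 17.1 220.6] mean [0.5654 0.1406] yaw 10.01 ends 0.22062394037773275 0.017319706188516415
 board origin from fence [0.5088 0.1306]
corner 0.92 [0.547  0.2084 0.0178]
score_board 0.74 [ 0.5058  0.1229 -0.0054]
stop_block 0.51 [ 0.4592 -0.3306  0.0631]
```

```bash
python3 -m jog '[1,0.3,0,-0.57,-1, 2.2,0.65,0,-0.57,-1, 3.4,1,0,-0.57,-1, 4.6,1.35,0,-0.57,-1, 5.8,1.7,0,-0.57,-1, 7,2.05,0,-0.57,-1, 8.1,2.37,0,-0.57,-1, 8.9,2.6,0,-0.57,-1, 9.14,2.67,0,-0.57,-1, 9.14,2.67,0,-0.57,-1]'; python3 -m jog '[0,0,0.6,0,-1, 0,0,1.2,0,-1, 0,0,1.8,0,-1, 0,0,2.2,0,-1, 0,0,2.2,0,-1, 0,0,2.2,0,-1]'; python3 -c "
from h import *
s=manip.sense(); print(np.round(s['joints'],3),s['ee_pos'],s['tool_rot'])
print(tool(np.array([.5165,.155,.024])-s['ee_pos']),(s['tool_rot'][2]-1.743)/np.radians(6))
from seg import seg
for c in ('top','scene'):
  d=cam(c); save(d,c+'4.png'); im=cv2.imread('pics/'+c+'4.png'); a=px(d,[.52,.14,.04]).astype(int)
  k=im[max(a[1]-50,0):a[1]+50,a[0]-65:a[0]+65]; cv2.imwrite('pics/c4'+c+'.png',cv2.resize(k,None,fx=5,fy=5,interpolation=cv2.INTER_CUBIC))
  for k in ('strip_mid',):
    for rr in manip.landmark_of(k,c)[:2]: print(k,round(rr['score'],2),np.round(w(d,rr['point']),4))
a=cv2.imread('pics/c4scene.png');b=cv2.imread('pics/c4top.png'); cv2.imwrite('pics/c4.png',cv2.resize(np.vstack([a,b]),(400,600)) if 0 else a)
"
```

```text
clock: 10.35
ee_pos: [0.5138, 0.1579, 0.1698]
tool_rot: [-3.141, -0.001, 1.747]
wrist_force: [-0.3, -0.2, -0.1]
finger_gap: 0.0213
gripper_force: 40.6
clock: 10.95
ee_pos: [0.5145, 0.1553, 0.0824]
tool_rot: [3.141, 0.0, 1.742]
wrist_force: [0.6, -1.2, -0.2]
finger_gap: 0.0211
gripper_force: 40.6
[ 0.321  0.293 -0.75   1.881  0.229  1.055 -0.351] [0.5145017  0.1553095  0.08244653] [3.14149847e+00 3.31541748e-04 1.74184344e+00]
[-0.01564368  0.04777373  1.46117293] -0.011044327711554823
strip_mid 0.49 [0.516  0.1527 0.0819]
strip_mid 0.44 [ 0.3784 -0.2617  0.0837]
strip_mid 0.81 [0.5132 0.1538 0.0751]
```

View pics/c4.png

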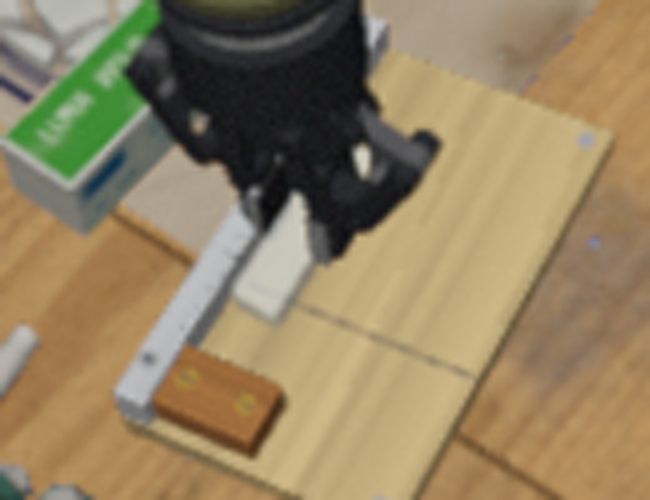

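```bash
python3 -m jog '[0,0.05,0.6,0,-1, 0,0.05,1.1,0,-1, 0,0.05,1.35,0,-1, 0,0.05,1.47,0,-1, 0,0.05,1.47,0,-1, 0,0.05,1.47,0,-1]'; python3 -m jog '[0.04,0,0,0,-1, 0.08,0,0,0,-1, 0.08,0,0,0,-1, 0.08,0,0,0,-1]'
```

```text
clock: 11.75
ee_pos: [0.5167, 0.1568, 0.0241]
tool_rot: [3.14, 0.0, 1.743]
wrist_force: [0.8, -0.9, -0.7]
finger_gap: 0.0212
gripper_force: 40.6
clock: 12.15
ee_pos: [0.5164, 0.1584, 0.0238]
tool_rot: [3.141, 0.002, 1.742]
wrist_force: [0.2, -5.5, 1.9]
finger_gap: 0.021
gripper_force: 41.0
```

```bash
python3 -m jog '[-0.02,0,0.03,0,-1, -0.02,0,0.04,0,-1, -0.02,0,0.04,0,-0.3, -0.02,0,0.04,0,-0.3, -0.02,0,0.04,0,-0.3, -0.02,0,0,0,-0.3, -0.02,0,-0.5,0,-0.3, -0.02,0,-1.5,0,-0.3, -0.02,0,-2.5,0,-0.3, -0.02,0,-2.5,0,-0.3]'; python3 -m jog '[-1.5,-3,0,0,-0.3, -3,-4,-1,0,-0.3, -3,-4,-1,7.5,-0.3, -3,-4,-1,15,-0.3, -3,-4,-1,15,-0.3, -3,-4,-1,15,-0.3, -3,-4,-1,15,-0.3, -3,-4,-1,15,-0.3, -3,-4,-1,15,-0.3, -3,-4,-1,15,-0.3]'; python3 -c "
from h import *
s=manip.sense(); print(np.round(s['joints'],3),s['ee_pos'],s['tool_rot'])
from seg import seg
for c in ('scene','top'):
  d=cam(c); save(d,c+'5.png'); im=cv2.imread('pics/'+c+'5.png'); a=px(d,[.52,.14,.03]).astype(int)
  k=im[max(a[1]-50,0):a[1]+50,a[0]-65:a[0]+65]; cv2.imwrite('pics/c5'+c+'.png',cv2.resize(k,None,fx=5,fy=5,interpolation=cv2.INTER_CUBIC))
  for k in ('strip_mid','corner'):
    for rr in manip.landmark_of(k,c)[:2]: print(k,round(rr['score'],2),np.round(w(d,rr['point']),4))
"
```

```text
clock: 13.15
ee_pos: [0.5192, 0.1608, 0.1288]
tool_rot: [3.132, -0.0, 1.744]
wrist_force: [0.5, -0.3, -0.6]
finger_gap: 0.0298
gripper_force: 0.0
clock: 14.15
ee_pos: [0.3783, 0.0134, 0.1629]
tool_rot: [-3.141, 0.0, 0.537]
wrist_force: [-0.3, -0.0, 1.2]
finger_gap: 0.0296
gripper_force: 0.0
[ 0.754 -0.262 -0.739  2.132 -0.188  1.212 -0.935] [0.37832714 0.01341689 0.16285448] [-3.14146611e+00  4.29843027e-04  5.37274483e-01]
strip_mid 0.58 [0.5161 0.1564 0.017 ]
corner 0.95 [0.5464 0.2059 0.0162]
strip_mid 0.66 [0.5178 0.159  0.0201]
corner 0.89 [0.5454 0.2084 0.0212]
corner 0.57 [ 5.112e-01  1.288e-01 -3.000e-04]
```

View pics/c5scene.png

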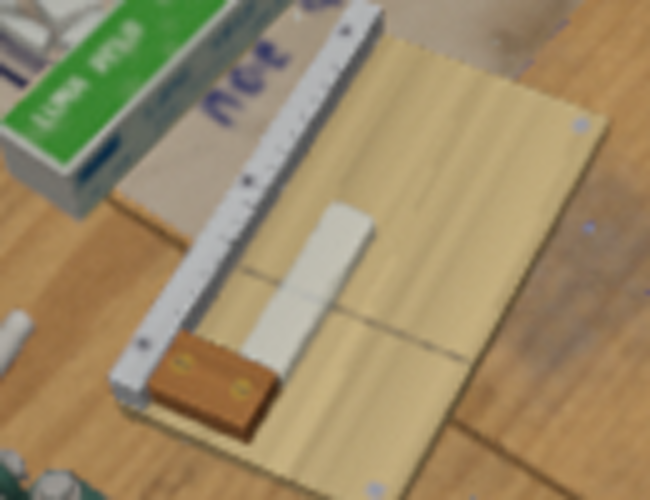

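```bash
python3 -m jog '[4,-1.63,0.5,3.48,-0.1, 4,-1.63,0.5,3.48,-0.1, 4,-1.63,0.5,3.48,-0.1, 4,-1.63,1,3.48,-0.1, 4,-1.63,2,3.48,-0.1, 4,-1.63,2,3.48,-0.1, 4,-1.63,2,3.48,-0.1]'; python3 -c "
from h import *
s=manip.sense(); print(np.round(s['joints'],3),s['ee_pos'],s['tool_rot'])
print(tool(np.array([.4826,.1512,.024])-s['ee_pos']),(s['tool_rot'][2]-.172)/np.radians(6))"
```

```text
clock: 15.15
ee_pos: [0.4801, 0.1525, 0.0812]
tool_rot: [-3.139, 0.005, 0.182]
wrist_force: [-0.0, 0.5, 0.7]
finger_gap: 0.0385
gripper_force: 0.0
[ 0.573  0.298 -1.036  1.95   0.289  1.059 -1.978] [0.48011251 0.15252317 0.08120449] [-3.13877041  0.00547191  0.1821808 ]
[0.06298956 0.04783348 1.42965957] 0.09721951249349405
```

```bash
python3 -m jog '[0,0.05,0.8,0.1,-0.1, 0,0.05,1.3,0.1,-0.1, 0,0.05,1.41,0.1,-0.1, 0,0.05,1.41,0.1,-0.1, 0,0.05,1.41,0.1,-0.1]';python3 -m jog '[0.1,0,0,0,-0.1, 0.2,0,0,0,-0.1, 0.3,0,0,0,-0.1, 0.4,0,0,0,-0.1, 0.5,0,0,0,-0.1, 0.55,0,0,0,-0.1, 0.6,0,0,0,-0.1, 0.65,0,0,0,-0.1, 0.7,0,0,0,-0.1, 0.7,0,0,0,-0.1]'
```

```text
clock: 15.65
ee_pos: [0.4836, 0.1494, 0.029]
tool_rot: [3.14, -0.003, 0.168]
wrist_force: [-0.9, 1.3, 0.1]
finger_gap: 0.0383
gripper_force: 0.0
clock: 16.65
ee_pos: [0.5095, 0.1545, 0.0271]
tool_rot: [3.141, 0.002, 0.168]
wrist_force: [-2.9, -1.3, 6.2]
finger_gap: 0.0384
gripper_force: 3.3
```

```bash
python3 -c "
from h import *
for c in ('scene','top'):
  d=cam(c); save(d,c+'6.png'); im=cv2.imread('pics/'+c+'6.png'); a=px(d,[.52,.15,.03]).astype(int)
  k=im[max(a[1]-40,0):a[1]+40,a[0]-40:a[0]+60]; cv2.imwrite('pics/c6'+c+'.png',cv2.resize(k,(500,400),interpolation=cv2.INTER_CUBIC))
  for k in ('strip_mid',):
    for rr in manip.landmark_of(k,c)[:2]: print(k,round(rr['score'],2),np.round(w(d,rr['point']),4))
"
```

```text
strip_mid 0.63 [0.5287 0.1602 0.0159]
```

View pics/c6scene.png

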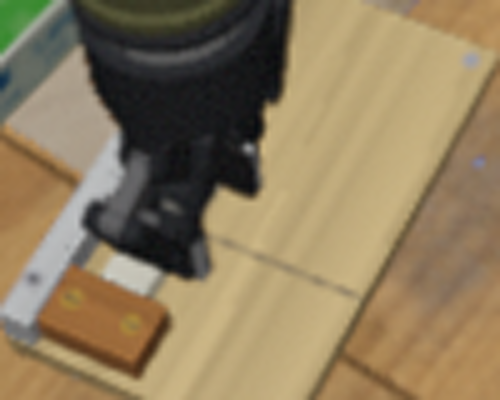

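```bash
python3 -m jog '[-0.2,0,-0.05,0,-0.1, -0.4,0,-0.05,0,-0.1, -0.5,0,-0.05,0,-0.1, -0.5,0,0,0,-0.1, -0.5,0,0,0,-0.1]'; python3 -m jog '[0,0,0.05,0,-0.1, 0,0,0.1,0,-0.1, 0,0,0.1,0,-0.1]';  python3 -m jog '[0,0,0.04,0,-0.1, 0,0,0.08,0,-0.1, 0,0,0.08,0,-0.1]'
```

```text
clock: 17.35
ee_pos: [0.4901, 0.1508, 0.0267]
tool_rot: [3.141, 0.0, 0.168]
wrist_force: [1.0, -0.2, 0.2]
finger_gap: 0.0382
gripper_force: 0.0
clock: 17.65
ee_pos: [0.49, 0.1511, 0.0225]
tool_rot: [-3.141, 0.001, 0.168]
wrist_force: [-0.6, -0.9, -0.6]
finger_gap: 0.0381
gripper_force: 0.0
clock: 17.95
ee_pos: [0.49, 0.151, 0.0194]
tool_rot: [3.142, 0.0, 0.168]
wrist_force: [0.5, -0.1, -0.2]
finger_gap: 0.0384
gripper_force: 0.0
```

```bash
python3 -m jog '[0,0,0.05,0,-0.1, 0,0,0.05,0,-0.1, 0,0,0.05,0,-0.1]'; python3 -m jog '[0,0,0.05,0,-0.1, 0,0,0.05,0,-0.1]'; python3 -m jog '[0,0,0.05,0,-0.1, 0,0,0.05,0,-0.1]'
```

```text
clock: 18.25
ee_pos: [0.4901, 0.1511, 0.0176]
tool_rot: [3.142, 0.0, 0.168]
wrist_force: [-0.6, -0.1, -0.1]
finger_gap: 0.0385
gripper_force: 0.0
clock: 18.45
ee_pos: [0.4904, 0.1512, 0.0168]
tool_rot: [3.141, -0.0, 0.168]
wrist_force: [-2.6, -1.5, 10.4]
finger_gap: 0.0389
gripper_force: 5.2
clock: 18.65
ee_pos: [0.4904, 0.1512, 0.0166]
tool_rot: [3.139, 0.001, 0.168]
wrist_force: [-10.6, -4.2, 29.2]
finger_gap: 0.0385
gripper_force: 14.6
```

```bash
python3 -m jog '[0,0,-0.1,0,-0.1, 0,0,-0.17,0,-0.1, 0.1,0,-0.17,0,-0.1, 0.2,0,-0.17,0,-0.1, 0.3,0,-0.17,0,-0.1, 0.38,0,-0.17,0,-0.1, 0.46,0,-0.17,0,-0.1, 0.54,0,-0.17,0,-0.1, 0.6,0,-0.17,0,-0.1, 0.6,0,-0.17,0,-0.1]'; python3 -m jog '[0.04,0,0,0,-0.1, 0.08,0,0,0,-0.1, 0.08,0,0,0,-0.1]'
```

```text
clock: 19.65
ee_pos: [0.5142, 0.1552, 0.0205]
tool_rot: [-3.141, -0.0, 0.168]
wrist_force: [-0.4, -0.6, -0.7]
finger_gap: 0.0382
gripper_force: 0.0
clock: 19.95
ee_pos: [0.5172, 0.1556, 0.0205]
tool_rot: [3.142, -0.0, 0.168]
wrist_force: [0.7, -0.3, 0.4]
finger_gap: 0.0385
gripper_force: 0.0
```

```bash
python3 -m jog '[0.05,0,0,0,-0.1, 0.1,0,0,0,-0.1, 0.1,0,0,0,-0.1]'; python3 -m jog '[0.05,0,0,0,-0.1, 0.1,0,0,0,-0.1, 0.1,0,0,0,-0.1]'
```

```text
clock: 20.25
ee_pos: [0.5205, 0.1561, 0.0203]
tool_rot: [3.141, 0.001, 0.168]
wrist_force: [-1.8, -1.0, 1.5]
finger_gap: 0.0385
gripper_force: 1.0
clock: 20.55
ee_pos: [0.5207, 0.1563, 0.0197]
tool_rot: [3.14, 0.009, 0.169]
wrist_force: [-11.1, -3.4, 8.9]
finger_gap: 0.0384
gripper_force: 5.6
```

```bash
python3 -c "
from h import *
for c in ('scene','top'):
  d=cam(c); save(d,c+'7.png'); im=cv2.imread('pics/'+c+'7.png'); a=px(d,[.52,.15,.03]).astype(int)
  k=im[max(a[1]-40,0):a[1]+40,a[0]-40:a[0]+60]; cv2.imwrite('pics/c7'+c+'.png',cv2.resize(k,(600,480),interpolation=cv2.INTER_CUBIC))
  for k in ('strip_mid',):
    for rr in manip.landmark_of(k,c)[:2]: print(k,round(rr['score'],2),np.round(w(d,rr['point']),4))
"
```

```text
strip_mid 0.42 [0.542  0.1601 0.016 ]
strip_mid 0.47 [ 0.508   0.1257 -0.0018]
strip_mid 0.42 [ 0.6572  0.0981 -0.0007]
```

View pics/c7scene.png

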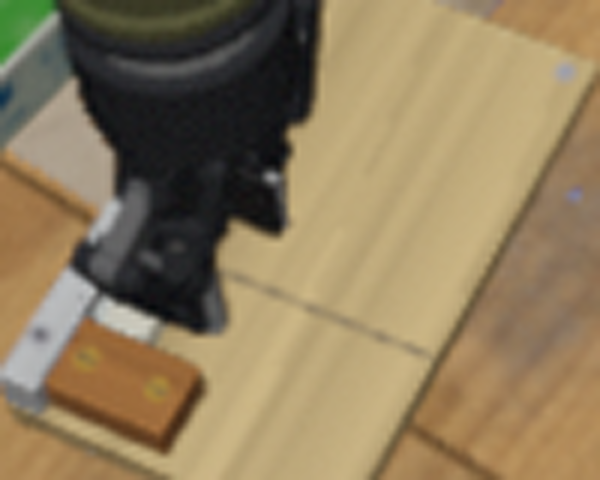

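```bash
python3 -m jog '[-0.2,0,0,0,-0.1, -0.4,0,0,0,-0.1, -0.4,0,-1,0,-1, -0.4,0.5,-1.5,0,-1, 0.3,1.75,-1.5,0,-1, 0.3,1.75,-1.5,0,-1, 0.3,1.75,-0.6,0,-1, 0.3,1.75,-0.09,0,-1, 0.3,1.75,-0.09,0,-1, 0.3,1.75,-0.09,0,-1]'; python3 -m jog '[0,-0.1,0,0,-1, 0,-0.2,0,0,-1, 0,-0.26,0,0,-1, 0,-0.26,0,0,-1]'
```

```text
clock: 21.75
ee_pos: [0.5485, 0.0901, 0.0244]
tool_rot: [-3.141, -0.0, 0.168]
wrist_force: [0.1, -0.4, 0.8]
finger_gap: 0.0001
gripper_force: 0.0
clock: 22.15
ee_pos: [0.5469, 0.1011, 0.0247]
tool_rot: [3.141, -0.001, 0.169]
wrist_force: [0.7, 0.1, -1.0]
finger_gap: -0.0001
gripper_force: 0.0
```

```bash
python3 -m jog '[0,-0.05,0,0,-1, 0,-0.1,0,0,-1, 0,-0.1,0,0,-1]'; python3 -m jog '[0,-0.04,0,0,-1, 0,-0.08,0,0,-1, 0,-0.08,0,0,-1]'
```

```text
clock: 22.45
ee_pos: [0.5459, 0.1045, 0.0241]
tool_rot: [-3.142, 0.0, 0.169]
wrist_force: [0.6, 0.5, 0.9]
finger_gap: 0.0002
gripper_force: 0.0
clock: 22.75
ee_pos: [0.5456, 0.107, 0.0241]
tool_rot: [3.141, 0.0, 0.168]
wrist_force: [0.2, -0.5, -0.3]
finger_gap: -0.0001
gripper_force: 0.5
```

```bash
python3 -m jog '[0,-0.03,0,0,-1, 0,-0.06,0,0,-1, 0,-0.06,0,0,-1]'; python3 -m jog '[0,-0.03,0,0,-1, 0,-0.06,0,0,-1, 0,-0.06,0,0,-1]'
```

```text
clock: 23.05
ee_pos: [0.5456, 0.1075, 0.0241]
tool_rot: [3.139, 0.0, 0.167]
wrist_force: [-0.1, -5.8, 1.5]
finger_gap: -0.0002
gripper_force: 2.4
clock: 23.35
ee_pos: [0.5454, 0.1112, 0.0246]
tool_rot: [3.14, -0.001, 0.168]
wrist_force: [0.3, -4.4, 4.7]
finger_gap: -0.0
gripper_force: 3.9
```

```bash
python3 -c "
from h import *
ks=[]
for c in ('scene','top'):
  d=cam(c); save(d,c+'8.png'); im=cv2.imread('pics/'+c+'8.png'); a=px(d,[.53,.15,.03]).astype(int)
  k=im[max(a[1]-30,0):a[1]+30,a[0]-40:a[0]+40]; ks.append(cv2.resize(k,(400,300),interpolation=cv2.INTER_CUBIC))
  for k in ('strip_mid',):
    for rr in manip.landmark_of(k,c)[:2]: print(k,round(rr['score'],2),np.round(w(d,rr['point']),4))
cv2.imwrite('pics/c8.png',np.hstack(ks))
"
```

```text
strip_mid 0.95 [0.5363 0.1611 0.015 ]
strip_mid 0.16 [ 0.5093  0.1287 -0.0013]
```

View pics/c8.png

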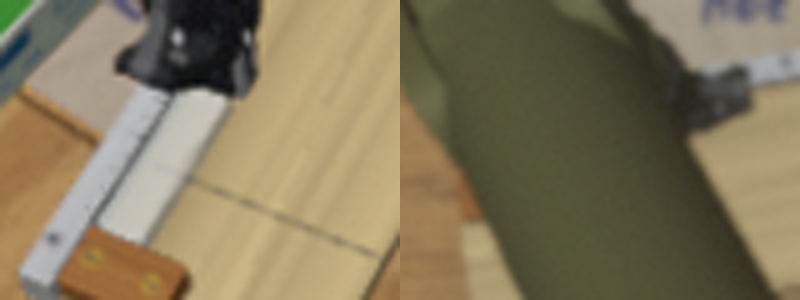

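```bash
python3 -m jog '[0,-0.02,0,0,-1, 0,-0.02,0,0,-1]'; python3 -m jog '[0,-0.02,0,0,-1, 0,-0.02,0,0,-1]'
```

```text
clock: 23.75
ee_pos: [0.5454, 0.1113, 0.0245]
tool_rot: [3.139, -0.001, 0.167]
wrist_force: [0.7, -6.7, 6.5]
finger_gap: 0.0002
gripper_force: 4.9
clock: 23.95
ee_pos: [0.5454, 0.1113, 0.0245]
tool_rot: [3.138, -0.001, 0.167]
wrist_force: [0.9, -7.0, 6.1]
finger_gap: 0.0002
gripper_force: 5.3
```

```bash
python3 -m jog '[0,0.15,0,0,-1, 0,0.15,-1,0,-1, -0.75,-0.3,-1.2,0,-0.1, -0.75,-1.25,-1.2,0,-0.1, -0.75,-1.25,-1.2,0,-0.1, -0.75,-1.25,-0.5,0,-0.1, -0.75,-1.25,0.1,0,-0.1, -0.75,-1.25,0.1,0,-0.1, -0.75,-1.25,0.1,0,-0.1]'; python3 -m jog '[0.1,0,0,0,-0.1, 0.2,0,0,0,-0.1, 0.26,0,0,0,-0.1, 0.26,0,0,0,-0.1]'
```

```text
clock: 24.85
ee_pos: [0.5054, 0.1588, 0.0193]
tool_rot: [-3.14, 0.002, 0.169]
wrist_force: [0.3, 0.1, 0.2]
finger_gap: 0.0385
gripper_force: 0.0
clock: 25.25
ee_pos: [0.5173, 0.1597, 0.0203]
tool_rot: [-3.141, -0.001, 0.168]
wrist_force: [-0.8, -0.2, -0.6]
finger_gap: 0.0382
gripper_force: 0.0
```

```bash
python3 -m jog '[0.04,0,0,0,-0.1, 0.08,0,0,0,-0.1, 0.12,0,0,0,-0.1, 0.12,0,0,0,-0.1]'; python3 -m jog '[0.03,-0.01,0,0,-0.1, 0.06,-0.01,0,0,-0.1, 0.06,-0.01,0,0,-0.1]'
```

```text
clock: 25.65
ee_pos: [0.5199, 0.1602, 0.0198]
tool_rot: [3.141, 0.003, 0.169]
wrist_force: [-4.5, -1.6, 4.0]
finger_gap: 0.0387
gripper_force: 2.6
clock: 25.95
ee_pos: [0.52, 0.1603, 0.0193]
tool_rot: [3.139, 0.008, 0.169]
wrist_force: [-9.6, -2.3, 8.2]
finger_gap: 0.0381
gripper_force: 5.4
```

```bash
python3 -m jog '[0.08,0,0,0,-0.1, 0.16,-0.01,-0.02,0,-0.1, 0.16,-0.01,-0.02,0,-0.1, 0.16,-0.01,-0.02,0,-0.1]'; python3 -m jog '[0.08,-0.01,-0.02,0,-0.1, 0.08,-0.01,-0.02,0,-0.1, 0.08,-0.01,-0.02,0,-0.1]'
```

```text
clock: 26.35
ee_pos: [0.52, 0.1605, 0.0188]
tool_rot: [3.136, 0.021, 0.17]
wrist_force: [-24.0, -7.0, 15.6]
finger_gap: 0.0388
gripper_force: 12.4
clock: 26.65
ee_pos: [0.5201, 0.1605, 0.0189]
tool_rot: [3.135, 0.027, 0.17]
wrist_force: [-30.1, -9.2, 19.2]
finger_gap: 0.0382
gripper_force: 15.8
```

```bash
python3 -m jog '[-0.04,0,0,0,-0.1, -0.04,0,0,0,-0.1, -0.04,0,0,0,-0.1, -0.04,0,0,0,-0.1, -0.04,0,0,0,-0.1, -0.04,0,0,0,-0.1]'; python3 -c "
from h import *
d=cam('scene'); save(d,'scene9.png'); im=cv2.imread('pics/scene9.png'); a=px(d,[.53,.15,.03]).astype(int)
k=im[a[1]-40:a[1]+40,a[0]-50:a[0]+50]; cv2.imwrite('pics/c9.png',cv2.resize(k,(750,600),interpolation=cv2.INTER_CUBIC))
for k in ('strip_mid','teal_heart'):
    for rr in manip.landmark_of(k,'scene')[:2]: print(k,round(rr['score'],2),np.round(w(d,rr['point']),4))
"
```

```text
clock: 27.25
ee_pos: [0.52, 0.1604, 0.0189]
tool_rot: [3.135, 0.024, 0.17]
wrist_force: [-26.1, -7.3, 15.8]
finger_gap: 0.0385
gripper_force: 13.5
strip_mid 0.52 [ 0.6604  0.0987 -0.0024]
strip_mid 0.44 [0.5423 0.1624 0.0183]
teal_heart 0.62 [ 0.4561 -0.3275  0.0626]
teal_heart 0.61 [ 0.5684 -0.2552  0.0008]
```

View pics/c9.png

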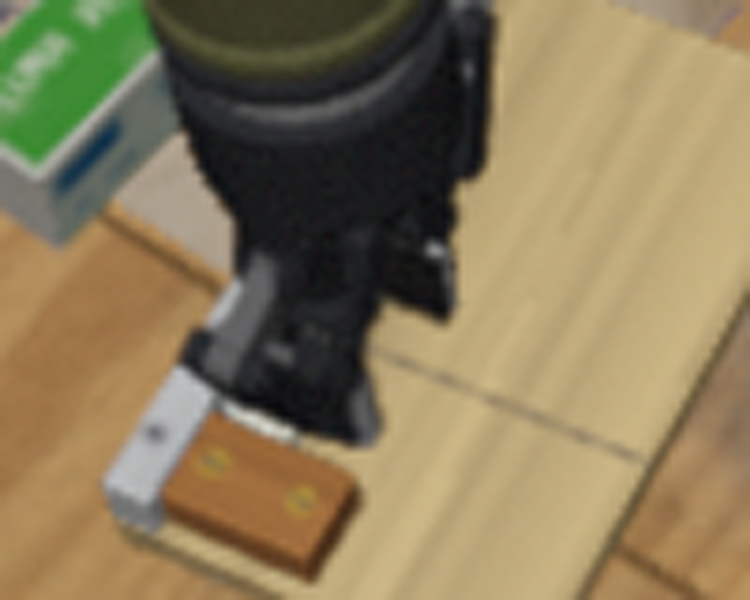

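```bash
python3 -c "
from station import manip
print(manip.sign_off())"
```

```text
the job is handed in; nothing more can be done
None
```

The job is handed in: the drawer is open with the heart still in it, and the strip lies against the fence and the stop block. The arm is still holding a slanting push of about 27 N towards the fence and 16 N down; the last picture shows the strip's end at the stop, but the gripper hides the fence edge.

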